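# Turn the parts carousel to the red-lidded jar

### The job

On the radio desk, turn the round parts carousel by gently pushing the blue finger tabs on its rim with the fingertips, until the jar with the red lid stands squarely in front of the yellow arrow that sticks out of the carousel's foot; then take the hand clear. Only push: do not pinch the carousel, do not touch, shift or lift any jar, and leave the mug and the hand microphone where they are.

Things in the scene. Friction and masses are not known exactly. Their poses are not given: they have to be found in the camera images.
- foot: the carousel's fixed foot: dark disc 170 mm across and 15 mm high, under the tray. Origin: centre of its underside on the desk, on the tray's turning axis. Its own -x direction is the carousel's front: a flat yellow arrow, 6 mm high, lies on the desk along it from about 155 to 222 mm from the axis, pointing in at the axis
- tray: grey disc 240 mm across, upper face 32 mm above the desk; turns both ways with light friction (1 N at the rim), stops where left. Origin: on the axis at desk height. Eight blue tabs at 22.5, 67.5 ... deg (every 45) from its x axis: 12 mm thick, 112 to 152 mm from the axis, 18 to 52 mm above the desk; push one sideways with a fingertip about 140 mm from the axis. Hub 24 mm wide, 20 mm above the face
- jar_red: clear jar with a RED lid, loose: the one wanted. 52 mm across, 54 mm high; it stands on the tray, centre 68 mm from the axis, at one of four places (the tray's own +x, +y, -x, -y). Only its weight holds it, so turn gently. Origin: centre of its underside, 32 mm above the desk
- jar_white: the same jar with a white lid, at another of the four places
- jar_green: the same jar with a green lid, at another of the four places
- jar_purple: the same jar with a purple lid, at another of the four places
- mug: white mug, 76 mm across, 90 mm high, loose, standing on the desk to the carousel's left as the robot sees it. Origin: centre of its underside; its handle points to its own +y. Bystander
- handmic: black hand microphone, 95 x 55 x 26 mm (long along its own x), loose, lying on the desk to the carousel's right as the robot sees it. Origin: centre of its underside. Bystander
Things that resemble listed ones, but are neither listed nor needed, are in the scene too. What is shaped like the jar_red but pink is not meant.

How it is judged (in metres and radians):
At the end, for the whole second after the job is handed in: Red jar centre within 15 mm of the arrow's line, on the arrow's side; tray at rest; all four jars upright on the tray (tilt under 0.1 rad, height within 5 mm), 56 to 80 mm from the axis; mug and microphone within 15 mm of their starts (y of jar_red in the frame of foot between -0.015 and 0.015 m and x of jar_red in the frame of foot below -0.05 m and angular speed of tray below 0.05 rad/s and angle between each of jar_red, jar_white, jar_green, jar_purple's own z axis and vertical below 0.1 rad and horizontal distance between jar_red and foot between 0.056 and 0.08 m and height (world z) of jar_red between 0.027 and 0.037 m and horizontal distance between jar_white and foot between 0.056 and 0.08 m and height (world z) of jar_white between 0.027 and 0.037 m and horizontal distance between jar_green and foot between 0.056 and 0.08 m and height (world z) of jar_green between 0.027 and 0.037 m and horizontal distance between jar_purple and foot between 0.056 and 0.08 m and height (world z) of jar_purple between 0.027 and 0.037 m and distance of each of mug, handmic from where it was at the start of the episode below 0.015 m); the robot touches nothing.
It fails at once if a jar is touched by the robot (more than 0.5 N) (contact force between any of the fingers, the arm and jar_red above 0.5 N or contact force between any of the fingers, the arm and jar_white above 0.5 N or contact force between any of the fingers, the arm and jar_green above 0.5 N or contact force between any of the fingers, the arm and jar_purple above 0.5 N).
It fails at once if a jar is lifted off the tray or tipped over (height (world z) of any of jar_red, jar_white, jar_green, jar_purple above 0.045 m or angle between any of jar_red, jar_white, jar_green, jar_purple's own z axis and vertical above 0.4 rad).
It fails at once if the mug or the microphone is moved more than 15 mm (distance of any of mug, handmic from where it was at the start of the episode above 0.015 m).
It fails at once if the carousel is pinched or forced (more than 25 N from the fingers) instead of gently pushed (contact force between the fingers and tray above 25 N).
It fails at once if the tray is spun hard (over 3 rad/s) (angular speed of tray above 3 rad/s).
It also fails if it takes over 51 s, if anything falls off the work surface, if the arm or the gripper's body presses on something with over 40 N, if the wrist force passes 120 N, or if a joint passes its speed limit or range.

### The arm

A 6-joint arm with a two-finger parallel gripper is mounted at the origin on the work surface. World frame = base frame: x ahead of the robot, y to its left, z up, the work surface at z = 0. Lengths are in mm, angles in rad, forces in N, time in s.
With the tool pointing down it reaches from about 375 to 825 mm from the base axis. Payload 5.5 kg.
Tool frame: the origin (TCP) lies midway between the tips of the shut fingers; the grasp point (between the pads) lies 19 mm behind it; x points along the fingers, y is the direction in which the jaws open and shut, and the axes are right-handed (so a half turn about x gives the same grasp; the last joint's range is limited). The gripper opens to 85 mm and grips with 20 to 120 N. Pads are 22 mm wide; open, the fingers measure 114 mm over their backs; the gripper's body (76 mm by 85 mm) begins 54 mm behind the grasp point. The pads swing forward as they close: fully open they stand 13 mm farther back than shut.
Start: joints at [1.305, 0.314, -0.047, 1.21, 0, 1.571], TCP at [157.605, 578.926, 231.299] pointing down, gripper open.
Joint ranges: [-2.67, 2.67], [-0.69, 1.73], [-1.03, 1.25], [-2.08, 2.16], [-1.42, 1.45], [-3.14, 3.14]. Speed limits (rad/s): [2.39, 2.39, 3.01, 3.14, 3.14, 3.14].

### API

Orientations are given as a unit quaternion [w, x, y, z].
In Python, from plant import manip gives the robot as it stands. The module is installed in compiled form; this text tells all that it offers. Calls block until the motion is done:
- manip.goto(position, orientation): joint-space move of the TCP to a pose.
- manip.servo_line(position, ori=None, speed=150, max_force=None): straight line of the TCP; ori=None keeps the orientation; speed is the mean speed in mm/s. With max_force (N) it stops when the force on the tool has changed by that much, and returns True; else False.
- manip.movej(angles): joint-space move.
- manip.set_gripper(opening, strength=None): opening from 0.0 (shut) to 1.0 (fully open); strength is the grip in N (None keeps the last); returns when the fingers have stopped.
- manip.dwell(seconds).
- manip.ik(position, orientation): joint angles nearest the present ones, or None.
- manip.get_obs(): the state.
- manip.capture(name): name is "scene" or "top"; returns a dict with "color" (400x640x3 uint8, red, green, blue), "depth" (400x640 float32, mm along the optical axis (not along the pixel's ray), 0 where there is no reading), "mtx" (3x3 intrinsics, pixels), "R" (3x3) and "t" (3): a world point X has camera coordinates R X + t. Camera axes: x right, y down, z forward; pixel columns grow to the right and rows downward; lengths in mm; the calibration is good to about 2 mm. A picture is of the moment at which its call begins.
A pose or a line that the arm cannot do raises manip.PlanningError and nothing moves.
- manip.finish_job(): hands the job in, once; it reports no verdict.
The state is a dict: "t": time; "q": joint angles; "dq": joint speeds; "tau": joint torques, N m; "eef_pos": TCP position; "eef_rot": TCP orientation; "ft_force": force on the tool from outside, world axes, zero at the start; "wrist_torque": the same for the moment, N m; "width": opening from 0.0 (shut) to 1.0 (fully open).
Only numpy, scipy, OpenCV 4.12 (cv2) and the standard library are available. Lean on these libraries where they do the work, as an engineer would, in place of code of your own. Each camera call takes 0.05 s, during which the arm holds its last target.

## Working session

There is one attempt and no reset: what is moved stays moved. The work goes in short steps, each a Python script; the robot and the scene stay as the last script left them, time stands still between calls to the robot, and variables do not carry over. Pictures are saved under pics/ and viewed, and the job is handed in when it is done.

```bash
mkdir -p pics; python3 - <<'E'
from plant import manip
import cv2,numpy as np,pickle
for n in("scene","top"):
    c=manip.capture(n); pickle.dump(c,open(f"pics/{n}0.pkl","wb"))
    cv2.imwrite(f"pics/{n}0.png",c["color"][:,:,::-1]); print(n,c["mtx"].tolist(),c["R"].tolist(),c["t"])
o=manip.get_obs();print(o["t"],o["eef_rot"],o["eef_pos"],o["ft_force"])
E
```

```text
scene [[371.5007308251001, 0.0, 313.7057119612336], [0.0, 371.5007308251001, 205.25797145136127], [0.0, 0.0, 1.0]] [[-0.5528001282810363, 0.8333010047351396, 0.004631811727245462], [0.4423914703047887, 0.29817755260525025, -0.8458013561847193], [-0.7061882222000287, -0.46551002419899634, -0.5334778460219438]] [ 376.63366009 -242.68368221 1287.75842459]
top [[380.41825608874586, 0.0, 318.590211777603], [0.0, 380.41825608874586, 196.6281193902314], [0.0, 0.0, 1.0]] [[-0.0076918997181391596, -0.9999704052402275, 0.00015271680054247352], [-0.980492337009576, 0.007512075375252143, -0.1964137107970229], [0.19640675076031916, -0.0016605322193827803, -0.980521101704865]] [ 27.9104855  679.47839091 852.92072828]
0.1 [ 0.70080373  0.09315822  0.70093909 -0.09423416] [157.47429355 578.4245806  230.54004882] [-0.42147456  0.59697012  0.28258429]
```

View pics/scene0.png

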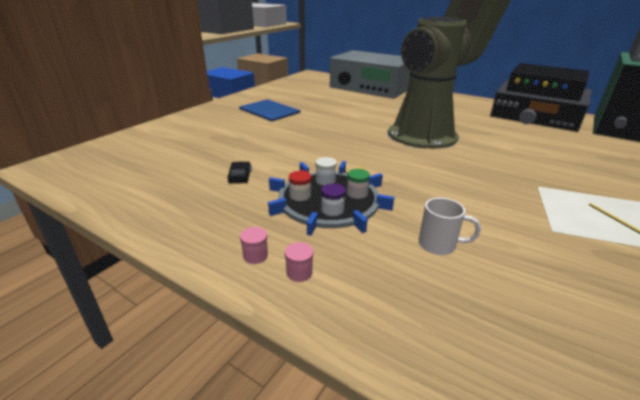

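View pics/top0.png

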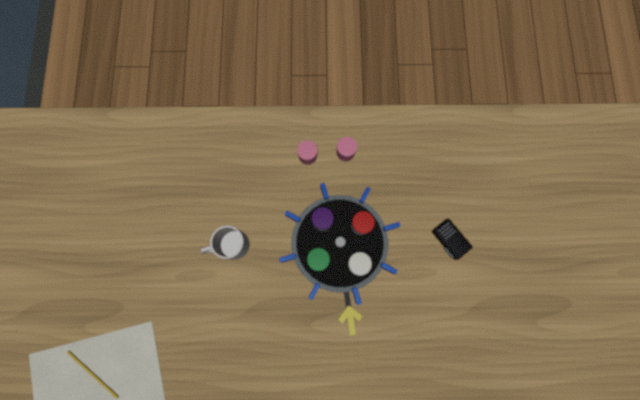

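```bash
cat > h.py <<'E'
import numpy as np,cv2
def px2w(c,u,v,z):
    K,R,t=c["mtx"],c["R"],np.array(c["t"]);d=R.T@np.linalg.solve(K,[u,v,1]);o=-R.T@t
    return o+d*(z-o[2])/d[2]
def w2px(c,X):
    p=c["mtx"]@(c["R"]@np.array(X,float)+c["t"]);return p[:2]/p[2]
def lid(c,name):
    im=c["color"].astype(int);h=cv2.cvtColor(c["color"],cv2.COLOR_RGB2HSV)
    return h
E
python3 - <<'E'
import pickle,cv2,numpy as np
from h import *
c=pickle.load(open("pics/top0.pkl","rb"))
im=c["color"][170:350,260:480,::-1]
cv2.imwrite("pics/crop0.png",cv2.resize(im,None,fx=3.3,fy=3.3,interpolation=cv2.INTER_CUBIC))
h=cv2.cvtColor(c["color"],cv2.COLOR_RGB2HSV)
H,S,V=[h[...,i].astype(int) for i in range(3)]
def m(mask,z,box):
    k=np.zeros_like(mask);x0,y0,x1,y1=box;k[y0:y1,x0:x1]=mask[y0:y1,x0:x1]
    n,l,st,ce=cv2.connectedComponentsWithStats(k.astype(np.uint8))
    for i in range(1,n):
        if st[i,4]>25: print(st[i],ce[i].round(1),px2w(c,*ce[i],z).round(1))
b=(270,175,410,345)
print("red");m(((H<6)|(H>174))&(S>150)&(V>90),86,b)
print("green");m((H>45)&(H<85)&(S>120)&(V>60),86,b)
print("purple");m((H>125)&(H<160)&(S>90)&(V>40),86,b)
print("white");m((S<60)&(V>140),86,b)
print("blue");m((H>100)&(H<124)&(S>120)&(V>80),52,b)
print("yellow");m((H>20)&(H<35)&(S>120)&(V>130),6,(320,295,380,345))
print("hub",px2w(c,340,241.5,52))
E
```

```text
red
[352 211  23  23 396] [363.  221.8] [615.2 -80.7  86. ]
green
[307 248  23  23 416] [317.9 258.8] [530.5  25.4  86. ]
purple
[311 207  23  22 415] [322.2 217.5] [625.9  14.7  86. ]
white
[337 238   7   7  42] [339.9 241.2] [570.4 -25.9  86. ]
[349 253  22  22 384] [359.6 263.4] [519.4 -70.   86. ]
blue
[321 184   8  15  61] [324. 191.] [696.7   9.2  52. ]
[360 188  10  15  54] [364.3 195. ] [685.9 -89.9  52. ]
[286 212  14  10  62] [292.7 216.4] [634.2  86.2  52. ]
[384 223  15   8  58] [390.8 226.3] [ 608.1 -151.8   52. ]
[280 254  16   8  67] [287.6 257.4] [535.4  97.8  52. ]
[381 263  15  10  68] [387.8 267.7] [ 509.6 -140.2   52. ]
[309 283  11  16  62] [314.  290.5] [458.5  35.   52. ]
[352 288   9  16  69] [356.2 295.3] [446.7 -63.4  52. ]
yellow
[339 306  23  29 271] [349.8 317.5] [391.9 -50.9   6. ]
hub [572.36367465 -27.94681482  52.        ]
```

View pics/crop0.png

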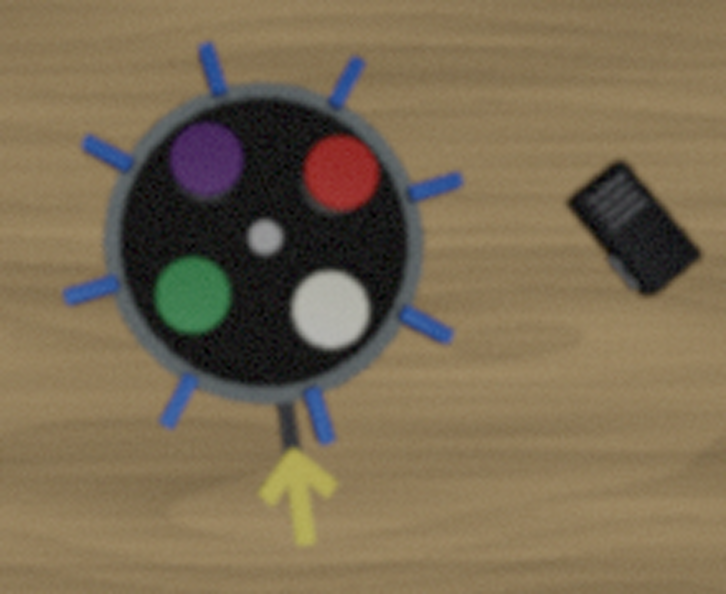

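```bash
cat >> h.py <<'E'
from scipy.spatial.transform import Rotation as Rn
AX=np.array([572.3,-27.4])
def ori(az,flip=1):
    t=np.array([-np.sin(az),np.cos(az),0])*flip
    x=np.array([0,0,-1.]);M=np.column_stack([x,t,np.cross(x,t)])
    q=Rn.from_matrix(M).as_quat();return np.array([q[3],*q[:3]])
def pos(azd,z,r=142):
    a=np.radians(azd);return np.array([AX[0]+r*np.cos(a),AX[1]+r*np.sin(a),z])
E
python3 - <<'E'
from plant import manip
from h import *
import pickle
c=pickle.load(open("pics/top0.pkl","rb"))
print("mug",px2w(c,229,242,90),"mic",px2w(c,452,239,26))
for f in(1,-1):
  for az in range(-50,-201,-30):
    for z in(30,200):
        q=manip.ik(pos(az,z),ori(np.radians(az),f)); print(f,az,z,None if q is None else np.round(q,2))
print(Rn.from_quat(np.roll(manip.get_obs()["eef_rot"],-1)).as_matrix().round(2))
E
```

```text
mug [570.13887539 229.91139009  90.        ] mic [ 578.47968396 -306.74000015   26.        ]
1 -50 30 [-0.2   0.59 -0.1   0.88  0.    0.67]
1 -50 200 [-0.2   0.47  0.12  1.21  0.    0.67]
1 -80 30 [-0.27  0.5  -0.26  0.81  0.    1.12]
1 -80 200 [-0.27  0.36 -0.05  1.16  0.    1.12]
1 -110 30 [-0.3   0.38 -0.45  0.74  0.    1.62]
1 -110 200 [-0.3   0.23 -0.23  1.11  0.    1.62]
1 -140 30 [-0.25  0.27 -0.61  0.69  0.    2.19]
1 -140 200 [-0.25  0.1  -0.38  1.09  0.    2.19]
1 -170 30 [-0.12  0.2  -0.71  0.66  0.    2.85]
1 -170 200 [-0.12  0.02 -0.47  1.08  0.    2.85]
1 -200 30 [ 0.05  0.21 -0.7   0.67  0.   -2.74]
1 -200 200 [ 0.05  0.03 -0.46  1.08  0.   -2.74]
-1 -50 30 [-0.2   0.59 -0.1   0.88  0.   -2.47]
-1 -50 200 [-0.2   0.47  0.12  1.21  0.   -2.47]
-1 -80 30 [-0.27  0.5  -0.26  0.81  0.   -2.02]
-1 -80 200 [-0.27  0.36 -0.05  1.16  0.   -2.02]
-1 -110 30 [-0.3   0.38 -0.45  0.74 -0.   -1.52]
-1 -110 200 [-0.3   0.23 -0.23  1.11 -0.   -1.52]
-1 -140 30 [-0.25  0.27 -0.61  0.69  0.   -0.95]
-1 -140 200 [-0.25  0.1  -0.38  1.09  0.   -0.95]
-1 -170 30 [-0.12  0.2  -0.71  0.66  0.   -0.29]
-1 -170 200 [-0.12  0.02 -0.47  1.08  0.   -0.29]
-1 -200 30 [ 0.05  0.21 -0.7   0.67  0.    0.4 ]
-1 -200 200 [ 0.05  0.03 -0.46  1.08  0.    0.4 ]
[[-0.    0.26  0.96]
 [-0.    0.96 -0.26]
 [-1.   -0.    0.  ]]
```

```bash
python3 - <<'E'
from plant import manip
from h import *
import pickle
P=lambda s:print(s,round(manip.get_obs()["t"],2),manip.get_obs()["eef_pos"].round(1) if hasattr(manip.get_obs()["eef_pos"],'round') else manip.get_obs()["eef_pos"],np.round(manip.get_obs()["ft_force"],1))
O=lambda a:ori(np.radians(a),-1)
manip.set_gripper(0.0);P("shut")
manip.goto(pos(-51,180),O(-51));P("above")
manip.servo_line(pos(-51,32),O(-51),speed=120);P("down")
manip.servo_line(pos(-63,32),O(-63),speed=40);P("a")
manip.servo_line(pos(-70,32),O(-70),speed=20);P("b")
c=manip.capture("top");cv2.imwrite("pics/t1.png",cv2.resize(c["color"][150:350,220:480,::-1],None,fx=3,fy=3))
E
```

```text
shut 0.87 [157.6 578.9 231.3] [-0.5  0.1  0.3]
above 4.22 [ 661.8 -137.2  180. ] [0.8 0.4 0.6]
down 5.61 [ 662.4 -137.9   33. ] [-0.4  0.4  1. ]
a 6.5 [ 637.  -153.9   32.1] [ 0.1 -0.  -0.2]
b 7.52 [ 620.8 -161.    32. ] [ 0.4 -0.4 -0. ]
```

View pics/t1.png

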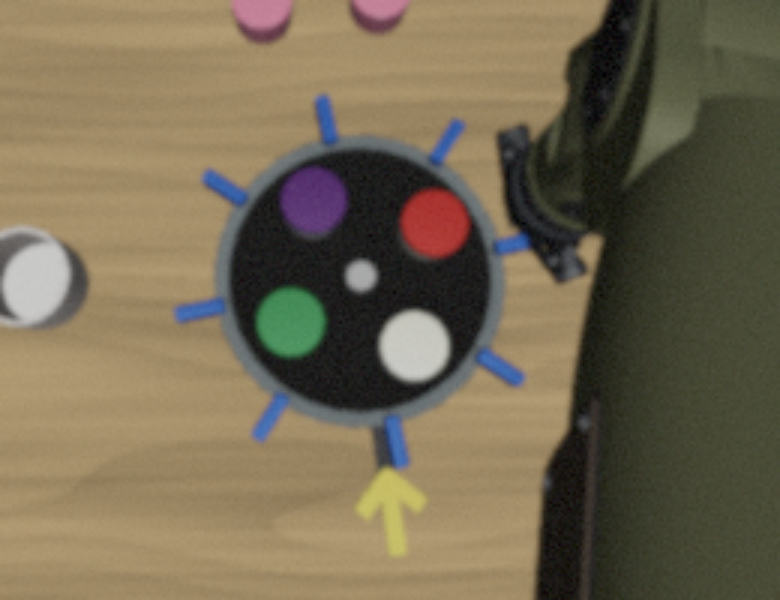

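Fingers are behind the tab at (510,243) of the crop. The tray has begun to turn, and the hand is outside the jars. I'll continue along the arc.

```bash
python3 - <<'E'
from plant import manip
from h import *
O=lambda a:ori(np.radians(a),-1)
for a in np.linspace(-70,-175,9)[1:]:
    manip.servo_line(pos(a,32),O(a),speed=45)
    o=manip.get_obs();print(round(a,1),round(o["t"],2),np.round(o["ft_force"],1))
c=manip.capture("top");cv2.imwrite("pics/t2.png",cv2.resize(c["color"][150:350,220:480,::-1],None,fx=3,fy=3))
c=manip.capture("scene");cv2.imwrite("pics/s2.png",cv2.resize(c["color"][130:290,180:440,::-1],None,fx=3,fy=3))
E
```

```text
-83.1 8.44 [-0.4  0.9  0.1]
-96.2 9.32 [-0.1 -0.7  0.8]
-109.4 10.19 [1.1 0.6 0.5]
-122.5 11.07 [ 0.3 -0.4  0.4]
-135.6 11.94 [ 0.4  0.4 -0. ]
-148.8 12.82 [ 0.1 -0.7 -0.6]
-161.9 13.69 [ 0.4  0.5 -0.4]
-175.0 14.57 [-0.2  1.2  0.2]
```

View pics/t2.png

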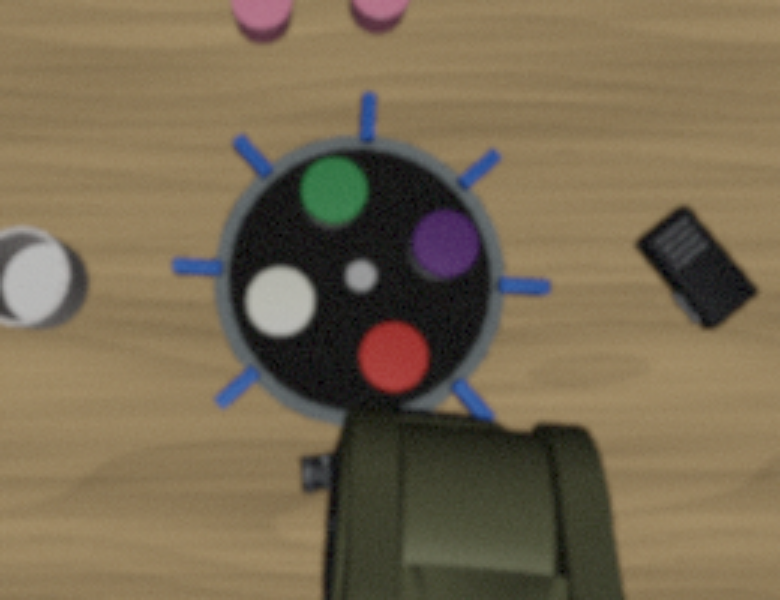

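View pics/s2.png

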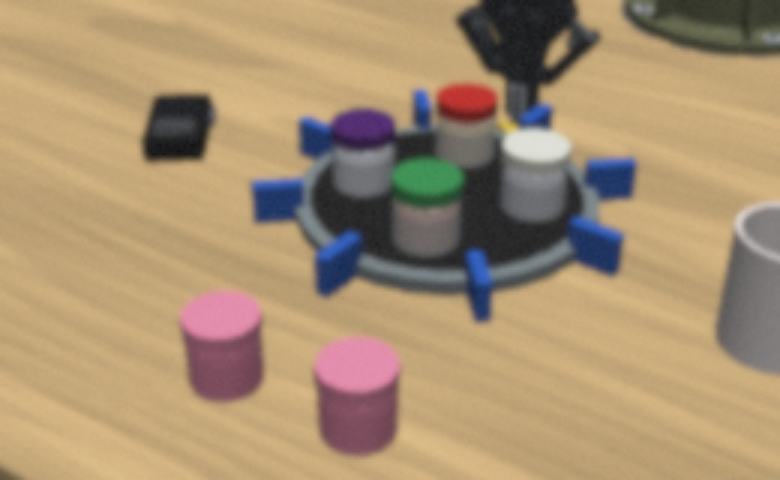

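Red is at (393,357) of the top crop, with a few degrees still to go. All jars are upright. I'll measure the angle with the same code.

```bash
cat >> h.py <<'E'
def lids(c):
    h=cv2.cvtColor(c["color"],cv2.COLOR_RGB2HSV);H,S,V=[h[...,i].astype(int) for i in range(3)]
    ms=dict(red=((H<6)|(H>174))&(S>150)&(V>90),green=(H>45)&(H<85)&(S>120)&(V>60),purple=(H>125)&(H<160)&(S>90)&(V>40),white=(S<60)&(V>140))
    for k,m in ms.items():
        b=np.zeros(m.shape,np.uint8);b[185:300,290:392]=m[185:300,290:392]
        n,l,st,ce=cv2.connectedComponentsWithStats(b);i=1+np.argmax(st[1:,4])
        d=px2w(c,*ce[i],86)[:2]-AX;print(k,st[i,4],"az",np.degrees(np.arctan2(d[1],d[0])).round(2),"r",np.hypot(*d).round(1))
E
python3 - <<'E'
from plant import manip
from h import *
import pickle
lids(pickle.load(open("pics/top0.pkl","rb")))
lids(manip.capture("top"))
c=pickle.load(open("pics/top0.pkl","rb"))
cv2.imwrite("pics/ar.png",cv2.resize(c["color"][235:345,310:390,::-1],None,fx=5.4,fy=5.4,interpolation=cv2.INTER_CUBIC))
h=cv2.cvtColor(c["color"],cv2.COLOR_RGB2HSV);H,S,V=[h[...,i].astype(int) for i in range(3)]
m=(H>20)&(H<35)&(S>120)&(V>130);m[:300]=0;m[345:]=0;m[:,:325]=0;m[:,375:]=0
y,x=np.nonzero(m);W=np.array([px2w(c,a,b,6)[:2] for a,b in zip(x,y)])
d=W-W.mean(0);
for lo in (0,):
    s=W[W[:,0]<388];l=cv2.fitLine(s.astype(np.float32),cv2.DIST_L2,0,.01,.01).ravel();print("shaft",l,np.degrees(np.arctan2(l[1],l[0])))
t=W.mean(0)-AX;print("arrow az",np.degrees(np.arctan2(t[1],t[0])),np.hypot(*t))
E
```

```text
red 396 az -51.18 r 68.4
green 416 az 128.36 r 67.3
purple 415 az 38.17 r 68.2
white 384 az -141.13 r 67.9
red 438 az -160.94 r 67.9
green 396 az 18.13 r 68.5
purple 421 az -71.1 r 68.5
white 375 az 108.62 r 67.5
shaft [  0.84174776   0.539871   372.51224    -50.99241   ] 32.674854
arrow az -172.58766849350275 181.87404775171356
```

View pics/ar.png

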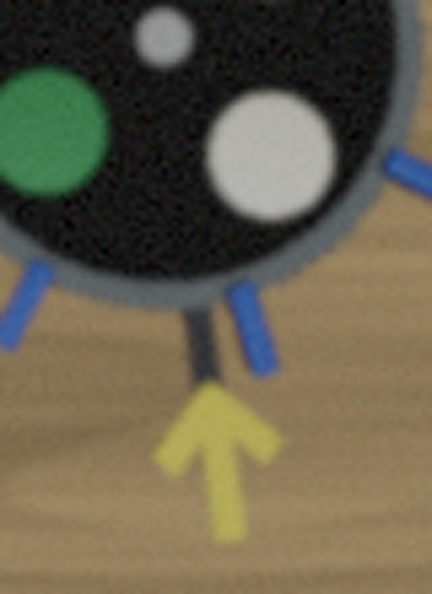

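```bash
python3 - <<'E'
from plant import manip
from h import *
O=lambda a:ori(np.radians(a),-1)
for a in (-181,-186.4):
    manip.servo_line(pos(a,32),O(a),speed=25)
manip.dwell(.2);lids(manip.capture("top"))
manip.servo_line(pos(-178,32),O(-178),speed=40)
manip.servo_line(pos(-178,180),O(-178),speed=120)
manip.goto([250,450,230],ori(np.radians(-178),-1))
c=manip.capture("top");lids(c);cv2.imwrite("pics/t3.png",cv2.resize(c["color"][150:350,200:480,::-1],None,fx=2.8,fy=2.8))
for p in((315.0,0),):pass
print(px2w(c,229,242,90),manip.get_obs()["t"])
for n,u,v in(("tail",352.6,334.5),("tip",348.5,306)):
    d=px2w(c,u,v,6)[:2]-AX;print(n,np.degrees(np.arctan2(d[1],d[0])),np.hypot(*d))
E
```

```text
red 435 az -172.38 r 67.9
green 386 az 7.13 r 68.4
purple 432 az -82.23 r 68.3
white 379 az 97.39 r 67.8
red 433 az -172.43 r 67.9
green 386 az 7.05 r 68.7
purple 429 az -82.31 r 68.5
white 373 az 97.21 r 67.6
[570.13887539 229.91139009  90.        ] 20.3667
tail -172.39509667280905 221.61668355815522
tip -172.21040796133127 154.82498232681584
```

View pics/t3.png

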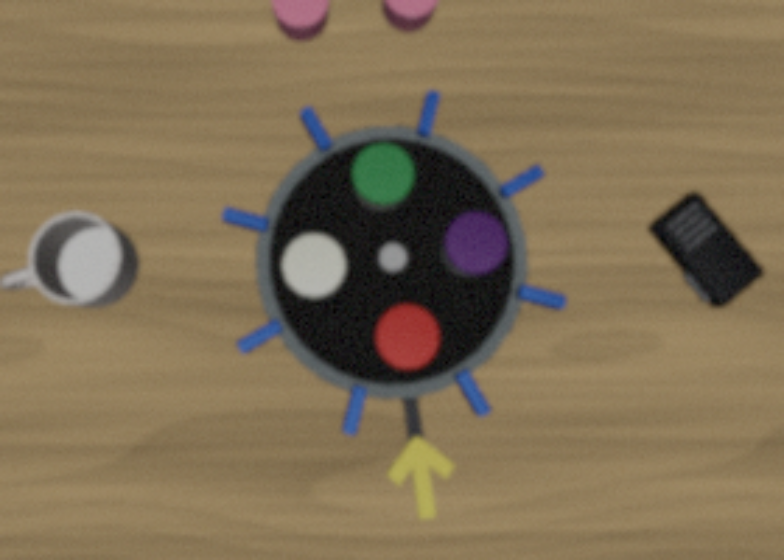

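The red lid at (408,337) is in line with the arrow at (421,475). The mug, the microphone and the other jars look undisturbed, and the hand is clear.

```bash
python3 -c "
from plant import manip
manip.finish_job()"
```

```text
the job is handed in; nothing more can be done
```

The red-lidded jar now stands in front of the yellow arrow, the hand is clear, and the job is handed in at about 20 s of the 51 s allowed. `finish_job()` gives no verdict, so this rests on my own checks.

With the fingers shut, I pushed one blue tab about 121° clockwise along an arc. I stopped once to measure, made a slow final push, then backed off, lifted and moved the hand away.

- **Alignment:** in the last top picture the red lid is at azimuth -172.4°. The arrow measured between -172.2° and -172.6°, which puts the jar within about 1 mm of its line.
- **Jars:** all four are 67.6–68.7 mm from the axis. They looked upright, though I judged tilt by eye only.
- **Mug and microphone:** both appear where they started. I compared them by eye in the pictures and did not measure them again.
- **Forces:** the tool force read at the end of the segments in the main push never exceeded about 1.5 N.
- **Failed check:** an automatic line fit to the arrow's shaft gave a wrong direction (33°). I dropped it and used the arrow's centroid, tip and tail, which agreed with each other.

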